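# Turn a face-down chip carrier over at the turning stop

## Task

The long oblong chip carrier lies face down on the bench in front of the turning stop. Push its near short end along towards the stop so that its far end rides up the stop until the carrier stands leaning against it, then tip its top edge back towards you so that it falls over and ends flat on the bench in front of the stop, chip side up, and let go of. Leave the square carrier beside it where it is.

Things in the scene. Friction and masses are not known exactly. Their poses are not given: they have to be found in the camera images.
- carrier: Long carrier: bare aluminium plate 84 x 56 x 8 mm, about 0.1 kg, face down (plain back with two dark dots up, six gold chip seats down), its far end 30 to 80 mm short of the stop. Origin: plate centre. x: along the 84 mm, towards the stop, square to it within 10 degrees; y: its width; z: out of the plain back, up now. Pushed low (within 5 mm of the bench) at mid-end it squares up and climbs.
- stop: Turning stop, fixed: a wall 280 mm long, 52 mm high, its white face slippery (friction 0.15, all else 0.6), aluminium back. From the toe the face rises 36 mm over 21 mm, then goes straight up. Upright 12 mm thick; behind it a foot up to 30 mm high reaches 68 mm from the toe. Origin: on the bench, mid-length of the toe line. x: level, into the wall, away from the robot; y: along it; z: up.
- stop_top (a point): Middle of the stop's top front edge, 52 mm above the bench, 21 mm behind the toe line; axes as the stop's. Pushed up to the toe, the carrier leans on this edge at 60 to 70 degrees, stays there by itself and stands 20 to 28 mm above the edge, free to be hooked from behind.
- square_carrier: Square chip carrier, bare aluminium, 56 x 56 x 8 mm, also face down, in front of the other half of the stop, its centre over 110 mm from the long carrier's. Not to be disturbed. Origin at its centre, z up.
There are look-alikes about, which are no part of the job. Leave any blue look-alike of the carrier alone.

How it is judged (in metres and radians):
On the way:
1. the long carrier stands leaning against the stop, at least 50 degrees up from flat (angle between carrier's own z axis and vertical between 0.87 and 1.57 rad and contact force between carrier and stop above 0.05 N), for 0.2 s.
At the end, for the whole second after the job is handed in: The long carrier lies turned over, chip side up, flat on the bench within 10 degrees, at rest in front of the stop (its centre on the robot's side of the toe line, within 220 mm of it, and within 170 mm of the middle of the stop's length), and the square carrier is within 20 mm of where it started (angle between carrier's own z axis and vertical above 2.967 rad and height (world z) of carrier below 0.015 m and x of carrier in the frame of stop between -0.22 and 0 m and y of carrier in the frame of stop between -0.17 and 0.17 m and linear speed of carrier below 0.02 m/s and distance of square_carrier from where it was at the start of the episode below 0.02 m); the robot touches nothing.
It fails at once if the square carrier is moved by more than 20 mm (distance of square_carrier from where it was at the start of the episode above 0.02 m).
It also fails if it takes over 48 s, if anything falls off the work surface, if the arm or the gripper's body presses on something with over 40 N, if the wrist force passes 120 N, or if a joint passes its speed limit or range.

## Robot

A 7-joint arm with a two-finger parallel gripper is mounted at the origin on the work surface. World frame = base frame: x ahead of the robot, y to its left, z up, the work surface at z = 0. Lengths are in mm, angles in rad, forces in N, time in s.
With the tool pointing down it reaches from about 400 to 875 mm from the base axis. Payload 4.4 kg.
Tool frame: the origin (TCP) lies at the very end of the fingers, on their centre line; the grasp point (between the pads) lies 19 mm behind it; y points along the fingers, z is the direction in which the jaws open and shut, and the axes are right-handed (so a half turn about y gives the same grasp; the last joint's range is limited). The gripper opens to 85 mm and grips with 20 to 120 N. Pads are 22 mm wide; open, the fingers measure 114 mm over their backs; the gripper's body (76 mm by 85 mm) begins 54 mm behind the grasp point. The pads swing forward as they close: fully open they stand 13 mm farther back than shut.
Start: joints at [1.203, 0.628, 0.038, 1.517, -0.027, 0.996, -0.02], TCP at [193.233, -620.628, 231.313] pointing down, gripper open.
Joint ranges: [-3.06, 3.06], [-0.37, 2.12], [-1.25, 1.32], [0.18, 2.47], [-1.1, 4.24], [0.23, 1.98], [-2.94, 2.94]. Speed limits (rad/s): [2.57, 2.57, 3.14, 3.14, 3.14, 3.14, 3.14].

## Interface

Orientations are given as [roll, pitch, yaw] about the fixed x, y, z axes, in that order (R = Rz(yaw) Ry(pitch) Rx(roll)).
In Python, from cell import * gives the robot as it stands.
- The arm moves only by the tool apply_moves, never from a script. Its argument "targets" is a list of rows, each a list of 6 numbers: the shift along the tool's x, y, z in units of 40 mm (1.0 is 40 mm), then the turn, a rotation vector about the tool's x, y, z in units of 8 degrees (1.0 is 8 degrees). A call has 1 to 12 rows; each row shifts and turns the commanded pose from where the row before left it, along the tool's axes as they then stand; what a row does not reach is not made up. A row lasts 1/8 s, in which the tool goes at most 62.5 mm and 10.7 degrees, less where a joint would pass 70% of its speed; a pose out of reach is approached as far as the arm can. A call is refused whole if a number of a shift passes 1 or a number of a turn 1, either way. A call with a gripper value outside its range is refused whole. "jaw" is the gripper command: -1 is shut, 1 is fully open, values between are in proportion, set as the call begins (left out, the last holds). The fingers move at their own pace and stop on an object; the grip force is fixed at half the most. Time passes only in rows, so rows that do not move let the fingers close. It gives the time, the measured TCP pose, the force and the opening at its end, in the units of the state.
- read_state(): the state, without advancing time (a new reading comes with each control period).
- get_image(name): name is "scene" or "side" or "wrist"; returns the picture (480x640x3 uint8, red, green, blue); there is no depth.
- calibration(name): a dict with "fx", "fy", "cx", "cy" (pixels), "world_from_camera" (4x4, takes a point from camera to world coordinates). Camera axes: x right, y down, z forward; pixel columns grow to the right and rows downward; lengths in mm; the calibration is good to about 2 mm. A picture is of the moment at which its call begins: read the wrist's pose just before it. calibration takes no time and is no camera call; for the wrist camera it gives the pose at the moment of the call.
- finish_job(): hands the job in, once; it reports no verdict.
The state is a dict: "clock": time; "qpos": joint angles; "qd": joint speeds; "tau": joint torques, N m; "eef_pos": TCP position; "tool_rot": TCP orientation; "force": force on the tool from outside, world axes, zero at the start; "torque": the same for the moment, N m; "width": finger opening in mm.
Only numpy, scipy, OpenCV 4.12 (cv2) and the standard library are available. Lean on these libraries where they do the work, as an engineer would, in place of code of your own. Each camera call takes 0.05 s, during which the arm holds its last target. There are 200 camera calls.

## Working session

There is one attempt and no reset: what is moved stays moved. The work goes in short steps, Python scripts to look and compute and a tool call to move; the robot and the scene stay as the last step left them, time stands still between calls to the robot, and variables do not carry over. Pictures are saved under pics/ and viewed, about 8 in all and at most 12, crops included, and the job is handed in when it is done.

Besides the shell and the picture viewer there is one more tool, called after "Call:" by a JSON object that holds its "method" and its "body". apply_moves: Moves the arm, as the interface text tells. Its arguments: {"type":"object","properties":{"targets":{"type":"array"},"jaw":{"type":"number"}},"required":["targets"]}

```bash
mkdir -p pics; ls; python3 - <<'E'
from cell import *
import cv2, numpy as np
print(read_state())
for n in ("scene","side"):
    im=get_image(n); cv2.imwrite(f"pics/{n}0.png",im[:,:,::-1]); c=calibration(n); print(n,c["fx"],c["cx"],c["cy"],np.round(c["world_from_camera"],3).tolist())
E
```

```text
pics
{'clock': 0.0, 'qpos': array([ 1.20318857,  0.62935737,  0.03844966,  1.51835532, -0.02699484,
        0.99633176, -0.01999452]), 'qd': array([-0.00142478, -0.00165304, -0.00074319,  0.00022391,  0.00059842,
        0.00031834,  0.00140404]), 'tau': array([ 7.04380491e-04, -5.63388026e+01,  1.22646332e+00, -1.93440485e+01,
        1.09557883e-02,  1.05200079e-02,  2.51252766e-05]), 'eef_pos': array([ 193.04467038, -620.01111269,  230.38602201]), 'tool_rot': array([-1.57272956e+00, -3.49563314e-05, -2.83978253e+00]), 'force': array([-0.28671463,  0.64458611,  0.31842914]), 'torque': array([-0.01962922, -0.02754677, -0.0120527 ]), 'width': 85.38142708279557}
scene 447.8313656673915 316.1910747314761 242.5157470954382 [[-0.039, 0.587, -0.808, 1092.123], [0.999, 0.009, -0.041, 33.219], [-0.017, -0.809, -0.587, 459.881], [0.0, 0.0, 0.0, 1.0]]
side 564.9297964758889 313.93285568035276 239.12490151130902 [[0.965, -0.174, 0.195, 398.42], [-0.26, -0.593, 0.762, -658.061], [-0.017, -0.786, -0.617, 572.368], [0.0, 0.0, 0.0, 1.0]]
```

View pics/scene0.png

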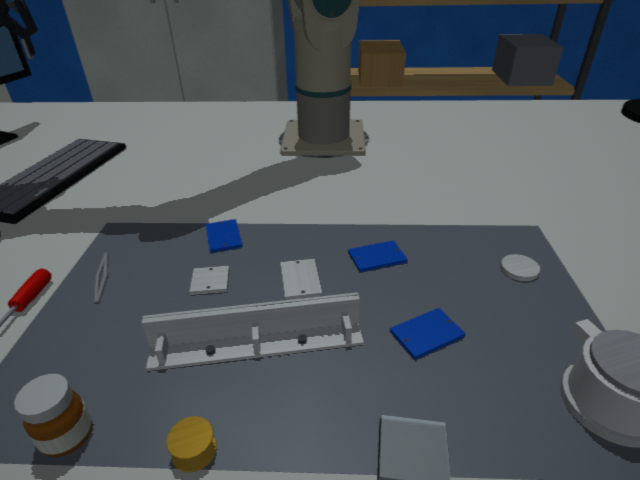

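View pics/side0.png

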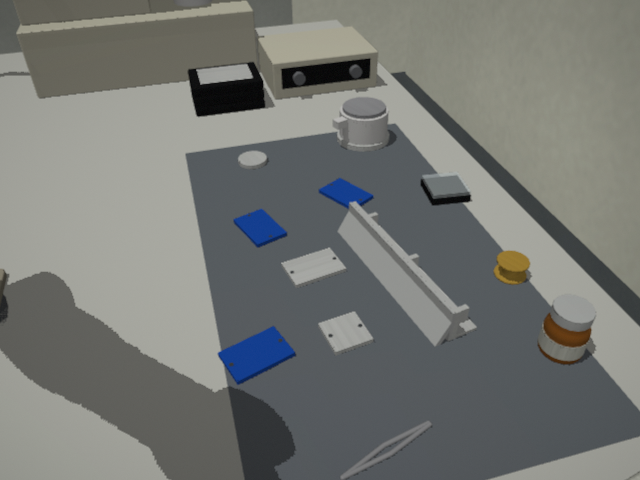

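```bash
cat > h.py <<'E'
from cell import *
import cv2, numpy as np
def ray(name,pts,z):
    c=calibration(name); T=np.array(c["world_from_camera"]); p=np.atleast_2d(np.array(pts,float))
    d=np.c_[(p[:,0]-c["cx"])/c["fx"],(p[:,1]-c["cy"])/c["fy"],np.ones(len(p))]@T[:3,:3].T
    return T[:3,3]+d*((z-T[2,3])/d[:,2])[:,None]
def blob(im,seed,thr):
    g=cv2.cvtColor(im,cv2.COLOR_RGB2GRAY); m=((g>thr)&(im[:,:,2].astype(int)-im[:,:,0]<60)).astype(np.uint8)
    m=cv2.morphologyEx(m,cv2.MORPH_CLOSE,np.ones((5,5)))
    n,l=cv2.connectedComponents(m); b=(l==l[seed[1],seed[0]]).astype(np.uint8)
    return max(cv2.findContours(b,cv2.RETR_EXTERNAL,cv2.CHAIN_APPROX_NONE)[0],key=cv2.contourArea)
E
python3 - <<'E'
from h import *
im=cv2.imread("pics/side0.png")[:,:,::-1].copy()
for s in [(313,262),(345,327),(400,280)]:
    k=blob(im,s,100); print(s,cv2.contourArea(k)); 
    a=cv2.approxPolyDP(k,4,True)[:,0]; print(a.tolist())
    for z in (0,8,52): print(z,np.round(ray("side",a,z)[:,:2],0).tolist())
    w=ray("side",k[:,0],8)[:,:2].astype(np.float32); print(cv2.minAreaRect(w))
cv2.imwrite("pics/crop1.png",cv2.resize(im[190:350,270:490,::-1],None,fx=3.6,fy=3.6,interpolation=cv2.INTER_CUBIC))
E
```

```text
(313, 262) 1400.0
[[346, 268], [330, 247], [281, 262], [295, 286]]
0 [[608.0, -35.0], [598.0, 21.0], [514.0, 7.0], [523.0, -52.0]]
8 [[605.0, -44.0], [596.0, 12.0], [513.0, -2.0], [521.0, -61.0]]
52 [[589.0, -91.0], [580.0, -40.0], [504.0, -53.0], [511.0, -108.0]]
((558.1835327148438, -24.211925506591797), (88.08348083496094, 61.38987350463867), 11.710728645324707)
(345, 327) 1375.5
[[355, 311], [318, 323], [336, 354], [373, 338]]
0 [[592.0, -126.0], [536.0, -134.0], [543.0, -194.0], [599.0, -181.0]]
8 [[589.0, -134.0], [534.0, -141.0], [541.0, -200.0], [596.0, -187.0]]
52 [[574.0, -175.0], [523.0, -182.0], [530.0, -236.0], [581.0, -224.0]]
((564.2237548828125, -165.8562774658203), (58.75389099121094, 60.86735916137695), 8.455220222473145)
(400, 280) 6117.5
[[349, 202], [337, 232], [435, 346], [452, 314], [469, 307], [454, 303], [417, 265], [419, 256], [408, 254], [376, 222], [375, 211], [367, 213]]
0 [[667.0, 135.0], [621.0, 56.0], [673.0, -216.0], [720.0, -169.0], [749.0, -163.0], [732.0, -150.0], [715.0, -59.0], [726.0, -39.0], [712.0, -30.0], [693.0, 64.0], [702.0, 95.0], [687.0, 94.0]]
8 [[663.0, 124.0], [618.0, 46.0], [669.0, -222.0], [715.0, -176.0], [744.0, -170.0], [728.0, -157.0], [710.0, -67.0], [722.0, -48.0], [707.0, -39.0], [689.0, 54.0], [698.0, 85.0], [683.0, 83.0]]
52 [[643.0, 63.0], [601.0, -9.0], [648.0, -256.0], [691.0, -214.0], [717.0, -208.0], [702.0, -196.0], [686.0, -113.0], [697.0, -96.0], [683.0, -87.0], [666.0, -1.0], [675.0, 27.0], [661.0, 25.0]]
((678.2446899414062, -47.237884521484375), (85.83976745605469, 341.38983154296875), 10.269220352172852)
```

View pics/crop1.png

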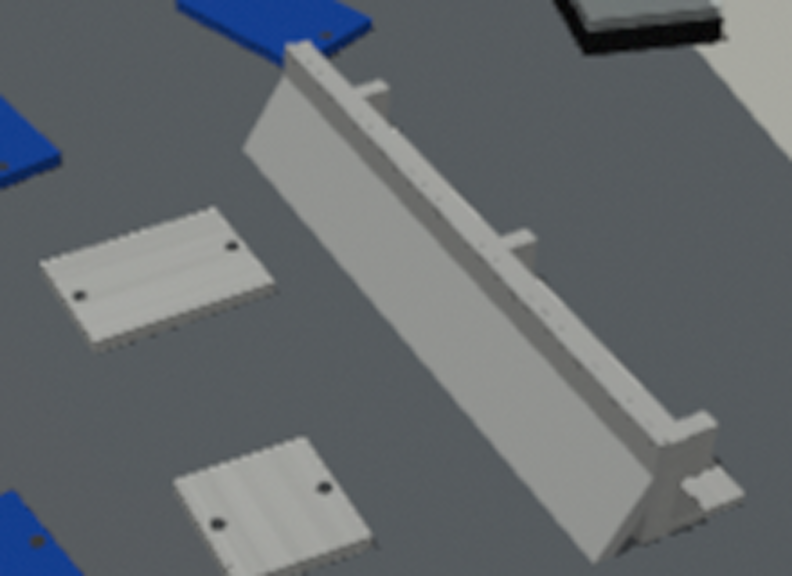

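Side view: the long carrier's centre is at about pixel (313,265), which gives world (560,-19) and yaw about 10.4°. The toe line runs from (337,231) to (436,346), 277 mm long against 280 given, with its middle at (647,-80) and normal yaw 10.8°. The square carrier is at (567,-160). The carrier is already square to the stop. Next I shut the jaw, turn the tool square and go to the start point of the push.

Call:
{"method": "apply_moves", "body": {"jaw": -1, "targets": [[0,0,0,0,0.81,0],[-0.8,0,-1,0,0,0],[-0.8,0,-1,0,0,0],[-0.8,0,-1,0,0,0],[-0.8,0,-1,0,0,0],[-0.8,0,-1,0,0,0],[-0.8,0,-1,0,0,0],[-0.8,0,-1,0,0,0],[-0.8,0,-1,0,0,0],[-0.8,0,-1,0,0,0],[-0.8,0,-1,0,0,0],[-0.8,0,-1,0,0,0]]}}

```text
clock: 1.6
eef_pos: [456.9, -120.9, 231.2]
tool_rot: [-1.571, -0.0, -2.953]
force: [0.6, 0.0, 0.3]
width: 0.2
```

Call:
{"method": "apply_moves", "body": {"targets": [[-0.8,0.5,-1,0,0,0],[-0.55,0.8,-1,0,0,0],[0,0.8,0,0,0,0],[0,0.8,0,0,0,0],[0,0,0,0,0,0],[0,0,0,0,0,0]]}}

```text
clock: 2.35
eef_pos: [495.0, -33.9, 116.0]
tool_rot: [-1.571, 0.001, -2.953]
force: [0.1, 0.3, 0.7]
width: 0.3
```

```bash
python3 - <<'E'
from h import *
s=read_state(); print(s["clock"],s["eef_pos"],s["tool_rot"],s["width"],s["force"])
im=get_image("side"); cv2.imwrite("pics/side1.png",cv2.resize(im[120:400,180:500,::-1],None,fx=2.4,fy=2.1))
w=get_image("wrist"); cv2.imwrite("pics/wrist1.png",w[:,:,::-1])
n=np.array([.982,.189]);t=np.array([-.189,.982]); d=s["eef_pos"][:2]-[647,-80]; print(d@n,d@t)
E
```

```text
2.35 [494.98578032 -33.86786939 116.03093486] [-1.57057798e+00  8.52881654e-04 -2.95320136e+00] 0.349644859171842 [0.10430113 0.29989648 0.65652566]
-140.55899104299738 74.03243978012037
```

View pics/wrist1.png

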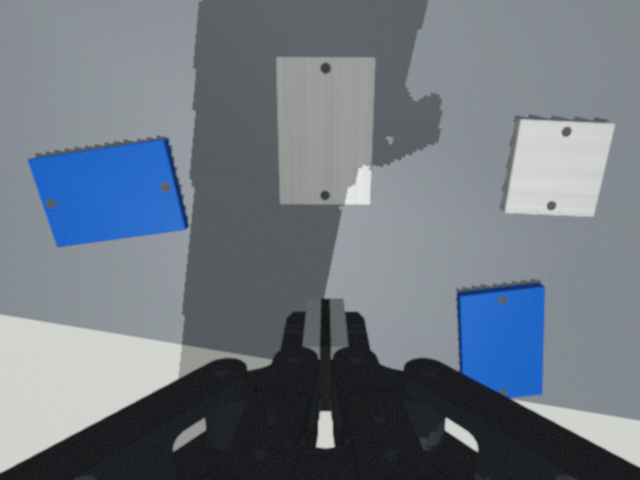

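Wrist view: the fingers at column 325 are in line with the carrier's mid-end (column 325, near end at row 205), and the carrier is square to the tool. I'll check the near-end position and go down.

```bash
python3 - <<'E'
from h import *
n=np.array([.982,.189]);t=np.array([-.189,.982])
w=ray("wrist",[(279,205),(371,205),(277,57),(375,57)],8)[:,:2]; print(w.round(1))
print(np.c_[(w-[647,-80])@n,(w-[647,-80])@t].round(1))
E
```

```text
[[512.7  -1.9]
 [523.4 -57.7]
 [595.6  12.3]
 [605.9 -41.5]]
[[-117.1  102.1]
 [-117.2   45.3]
 [ -33.   100.4]
 [ -33.1   45.5]]
```

Call:
{"method": "apply_moves", "body": {"targets": [[0,0.7,0,0,0,0],[0,0.7,0,0,0,0],[0,0.7,0,0,0,0],[0,0.5,0,0,0,0],[0,0.2,0,0,0,0],[0,0,0,0,0,0]]}}

```text
clock: 3.2
eef_pos: [494.9, -33.8, 3.8]
tool_rot: [-1.571, 0.001, -2.953]
force: [0.6, 0.0, -0.0]
width: 0.1
```

Call:
{"method": "apply_moves", "body": {"targets": [[-0.2,0.05,0,0,0,0],[-0.2,0,0,0,0,0],[-0.2,0,0,0,0,0],[-0.2,0,0,0,0,0],[-0.2,0,0,0,0,0],[-0.2,0,0,0,0,0],[-0.2,0,0,0,0,0],[-0.2,0,0,0,0,0],[-0.2,0,0,0,0,0],[-0.2,0,0,0,0,0]]}}

```text
clock: 4.45
eef_pos: [567.4, -19.6, 0.4]
tool_rot: [-1.572, -0.013, -2.953]
force: [-18.1, -2.9, 12.1]
width: -0.0
```

```bash
python3 - <<'E'
from h import *
s=read_state(); print(s["clock"],s["eef_pos"],s["force"])
im=get_image("side"); cv2.imwrite("pics/side2.png",cv2.resize(im[140:380,230:500,::-1],None,fx=2.4,fy=2.4))
n=np.array([.982,.189]);t=np.array([-.189,.982]); d=s["eef_pos"][:2]-[647,-80]; print(d@n,d@t)
E
```

```text
4.45 [ 5.67443193e+02 -1.96042078e+01  3.59849194e-01] [-18.08727227  -2.86934686  12.1089178 ]
-66.70997957945302 74.3449044208602
```

View pics/side2.png

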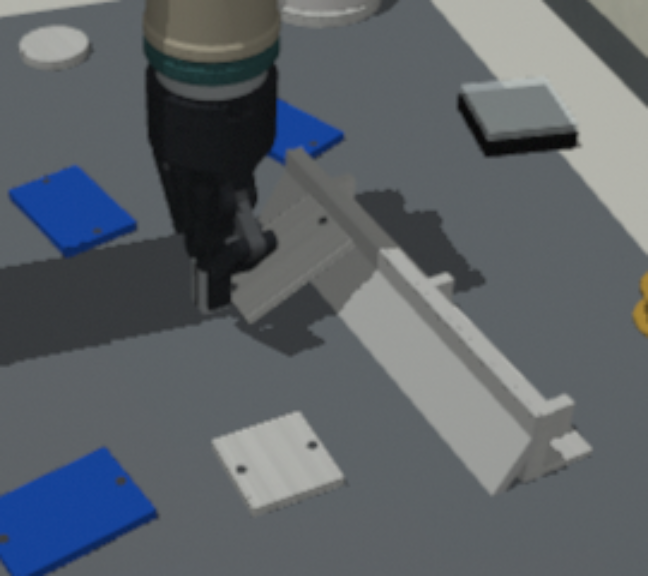

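The carrier is riding up square (its far end is on the face near crop (355,240)). I'll raise the fingers 1 mm and carry on.

Call:
{"method": "apply_moves", "body": {"targets": [[-0.15,-0.03,0,0,0,0],[-0.15,0,0,0,0,0],[-0.15,0,0,0,0,0],[-0.15,0,0,0,0,0],[-0.15,0,0,0,0,0],[-0.15,0,0,0,0,0],[0,0,0,0,0,0]]}}

```text
clock: 5.38
eef_pos: [568.3, -19.4, 0.3]
tool_rot: [-1.577, -0.08, -2.957]
force: [-65.0, -11.1, 58.2]
width: -0.2
```

```bash
python3 - <<'E'
from h import *
s=read_state(); print(s["clock"],s["eef_pos"],s["force"])
im=get_image("side"); cv2.imwrite("pics/side3.png",cv2.resize(im[140:380,230:500,::-1],None,fx=2.4,fy=2.4))
n=np.array([.982,.189]);t=np.array([-.189,.982]); d=s["eef_pos"][:2]-[647,-80]; print(d@n,d@t)
E
```

```text
5.375 [ 5.68313156e+02 -1.93955755e+01  3.31318767e-01] [-65.0092353  -11.10985775  58.16534445]
-65.81624463936959 74.38535833958268
```

View pics/side3.png

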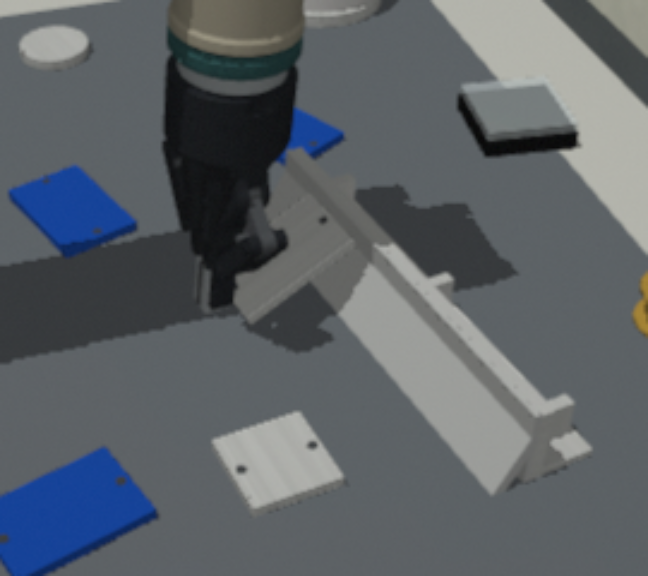

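It has stalled: the tip dropped to z 0.3 and is jammed on the bench (58 N up, 65 N back), with the far edge just at the kink of the face. I'll unload, raise the tip and push again.

Call:
{"method": "apply_moves", "body": {"targets": [[0.3,0,0,0,0,0],[0.4,-0.02,0,0,0,0],[0.4,-0.02,0,0,0,0],[0,0,0,0,0,0],[0,0,0,0,0,0]]}}

```text
clock: 6.05
eef_pos: [566.5, -20.0, 4.3]
tool_rot: [-1.571, 0.001, -2.953]
force: [-1.5, -0.6, 2.2]
width: -0.2
```

Call:
{"method": "apply_moves", "body": {"targets": [[-0.15,0,0,0,0,0],[-0.15,0,0,0,0,0],[-0.1,0,0,0,0,0]]}}

```text
clock: 6.42
eef_pos: [567.7, -19.9, 2.5]
tool_rot: [-1.573, -0.028, -2.954]
force: [-26.9, -5.3, 18.8]
width: 0.1
```

```bash
python3 - <<'E'
from h import *
s=read_state(); print(s["clock"],s["eef_pos"],s["force"])
a=get_image("side")[190:300,280:420]; b=get_image("scene")[230:370,230:400]
a=cv2.resize(a,(800,600*0+629)[:2],interpolation=cv2.INTER_CUBIC)[:,:]; a=cv2.resize(a,(430,338)); 
A=cv2.resize(get_image("side")[200:290,310:390],(400,450),interpolation=cv2.INTER_CUBIC)
B=cv2.resize(get_image("scene")[240:330,270:350],(400,450),interpolation=cv2.INTER_CUBIC)
cv2.imwrite("pics/z4.png",np.hstack([A,B])[:,:,::-1])
E
```

```text
6.425 [567.71270471 -19.8790084    2.49199423] [-26.94076609  -5.31410315  18.75702468]
```

View pics/z4.png

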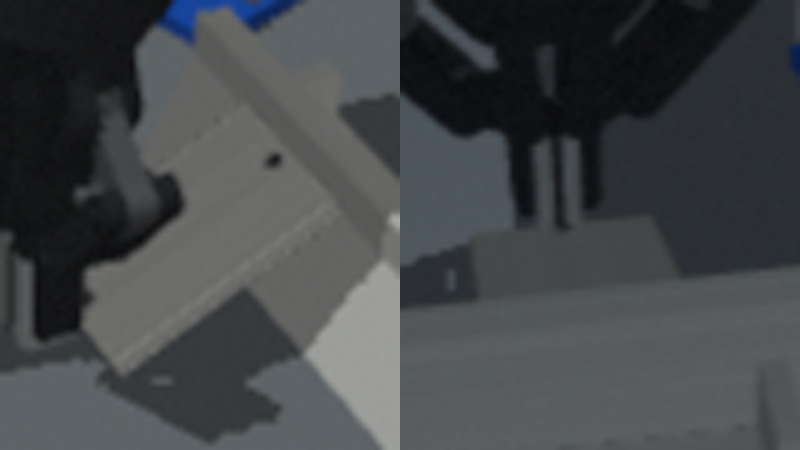

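```bash
python3 - <<'E'
from h import *
n=np.array([.982,.189]);t=np.array([-.189,.982])
def show(p,z):
    w=ray("side",[p],z)[0]; print(p,z,((w[:2]-[647,-80])@n).round(1),((w[:2]-[647,-80])@t).round(1))
show((334.4,274.4),0);show((334,272),4)
for z in (25,30,36,40,45): show((377.6,241.6),z)
E
```

```text
(334.4, 274.4) 0 -52.9 46.8
(334, 272) 4 -53.0 48.0
(377.6, 241.6) 25 29.3 59.3
(377.6, 241.6) 30 25.8 54.0
(377.6, 241.6) 36 21.6 47.6
(377.6, 241.6) 40 18.8 43.4
(377.6, 241.6) 45 15.3 38.1
```

The near edge is at n=-53 and the far edge at the kink (n≈21, z≈36). As it stalls, the tool tilts and the tip rubs downwards, pressing the end onto the bench. I'll reverse that: raise the tip slightly while pushing.

Call:
{"method": "apply_moves", "body": {"targets": [[0,-0.05,0,0,0,0],[-0.1,-0.03,0,0,0,0],[-0.1,-0.02,0,0,0,0]]}}

```text
clock: 7.0
eef_pos: [567.9, -19.8, 3.3]
tool_rot: [-1.574, -0.043, -2.955]
force: [-32.5, -7.9, 0.8]
width: -0.4
```

```bash
python3 - <<'E'
from h import *
n=np.array([.982,.189]);t=np.array([-.189,.982])
for p in [(343,239),(346,236),(338,242)]:
  for z in (10,20,30,40,50,60):
    w=ray("side",[p],z)[0]; print(p,z,((w[:2]-[647,-80])@n).round(1),((w[:2]-[647,-80])@t).round(1))
E
```

```text
(343, 239) 10 -6.2 106.4
(343, 239) 20 -12.3 95.2
(343, 239) 30 -18.5 84.1
(343, 239) 40 -24.7 72.9
(343, 239) 50 -30.9 61.8
(343, 239) 60 -37.0 50.6
(346, 236) 10 1.9 111.1
(346, 236) 20 -4.4 99.9
(346, 236) 30 -10.7 88.6
(346, 236) 40 -17.1 77.4
(346, 236) 50 -23.4 66.2
(346, 236) 60 -29.7 54.9
(338, 242) 10 -17.0 103.2
(338, 242) 20 -22.9 92.1
(338, 242) 30 -28.9 81.0
(338, 242) 40 -34.9 69.9
(338, 242) 50 -40.9 58.8
(338, 242) 60 -46.9 47.7
```

The vertical force is now about 0, yet 33 N of push does not move it, so friction holds the edge at the kink. I'll slide sideways while pushing to break it loose.

Call:
{"method": "apply_moves", "body": {"targets": [[0,0,-0.2,0,0,0],[-0.1,0,-0.2,0,0,0],[0,0,0.2,0,0,0],[-0.05,0,0.2,0,0,0]]}}

```text
clock: 7.5
eef_pos: [596.2, -15.0, 8.6]
tool_rot: [-1.57, 0.002, -2.952]
force: [-1.4, 0.2, 0.3]
width: -0.2
```

```bash
python3 - <<'E'
from h import *
s=read_state(); print(s["clock"],s["eef_pos"],s["force"],s["qpos"])
n=np.array([.982,.189]);t=np.array([-.189,.982]); d=s["eef_pos"][:2]-[647,-80]; print(d@n,d@t)
E
```

```text
7.5 [596.20750424 -14.95046328   8.6494768 ] [-1.43727974  0.24760895  0.34679284] [-0.02386499  0.86140314  0.0028882   1.81703074 -0.00459581  0.46097998
 -1.39953963]
-37.58386839674376 73.47842675463103
```

That freed it: the fingers advanced to n=-38 with no load. I'll lower them again (after backing off a little) and push on.

Call:
{"method": "apply_moves", "body": {"targets": [[0.3,0,0,0,0,0],[0,0.13,0,0,0,0],[-0.15,0,0,0,0,0],[-0.15,0,0,0,0,0],[-0.1,0,0,0,0,0],[-0.1,0,0,0,0,0],[0,0,0,0,0,0]]}}

```text
clock: 8.38
eef_pos: [603.2, -12.9, 3.0]
tool_rot: [-1.571, 0.001, -2.953]
force: [0.4, -0.1, -0.5]
width: 0.0
```

```bash
python3 - <<'E'
from h import *
s=read_state(); print(s["clock"],s["eef_pos"],s["force"])
n=np.array([.982,.189]);t=np.array([-.189,.982]); d=s["eef_pos"][:2]-[647,-80]; print(d@n,d@t)
A=cv2.resize(get_image("side")[180:300,290:410],(450,450),interpolation=cv2.INTER_CUBIC)
B=cv2.resize(get_image("scene")[220:330,270:360],(350,450),interpolation=cv2.INTER_CUBIC)
cv2.imwrite("pics/z5.png",np.hstack([A,B])[:,:,::-1])
E
```

```text
8.375 [603.17026708 -12.86514813   2.96417374] [ 0.39646134 -0.06304327 -0.49838392]
-30.3523107284992 74.21024405673707
```

View pics/z5.png

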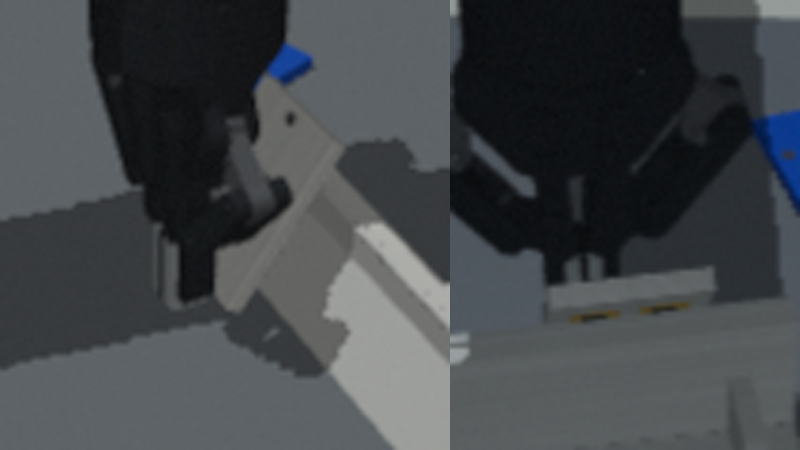

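It now stands leaning, with the chip seats showing to the scene camera. A few mm more.

Call:
{"method": "apply_moves", "body": {"targets": [[-0.1,0,0,0,0,0],[-0.08,0,0,0,0,0],[-0.05,0,0,0,0,0],[0,0,0,0,0,0]]}}

```text
clock: 8.98
eef_pos: [611.9, -11.3, 2.9]
tool_rot: [-1.571, 0.001, -2.953]
force: [-0.4, -0.7, 0.3]
width: -0.0
```

```bash
python3 - <<'E'
from h import *
s=read_state(); print(s["clock"],s["eef_pos"],s["force"])
n=np.array([.982,.189]);t=np.array([-.189,.982]); d=s["eef_pos"][:2]-[647,-80]; print(d@n,d@t)
def show(p,z):
    w=ray("side",[p],z)[0]; print(p,z,((w[:2]-[647,-80])@n).round(1),((w[:2]-[647,-80])@t).round(1))
show((352.7,262.7),0); show((380,217.5),70);show((380,217.5),75)
E
```

```text
8.975 [611.94676894 -11.26343757   2.92723182] [-0.43174323 -0.69826565  0.31910293]
-21.43106260349841 74.12436497701977
(352.7, 262.7) 0 -14.9 58.1
(380, 217.5) 70 31.3 60.2
(380, 217.5) 75 27.5 54.5
```

Call:
{"method": "apply_moves", "body": {"targets": [[0.2,0,0,0,0,0],[0.3,0,0,0,0,0],[0.2,-0.5,0,0,0,0],[0,-0.9,0,0,0,0],[0,-0.9,0,0,0,0],[0,-0.6,0,0,0,0],[0,0,0,0,0,0]]}}

```text
clock: 9.85
eef_pos: [584.7, -16.9, 120.8]
tool_rot: [-1.57, 0.004, -2.953]
force: [0.1, 0.0, -0.4]
width: -0.1
```

```bash
python3 - <<'E'
from h import *
s=read_state(); print(s["clock"],s["eef_pos"],s["force"])
n=np.array([.982,.189]);t=np.array([-.189,.982]); d=s["eef_pos"][:2]-[647,-80]; print(d@n,d@t)
A=cv2.resize(get_image("side")[180:300,310:430],(450,450),interpolation=cv2.INTER_CUBIC)
B=cv2.resize(get_image("scene")[230:320,270:340],(350,450),interpolation=cv2.INTER_CUBIC)
cv2.imwrite("pics/z6.png",np.hstack([A,B])[:,:,::-1])
E
```

```text
9.85 [584.70612469 -16.88987019 120.76333371] [ 0.07984511  0.04994978 -0.42394851]
-49.24477101905323 73.74768990379818
```

View pics/z6.png

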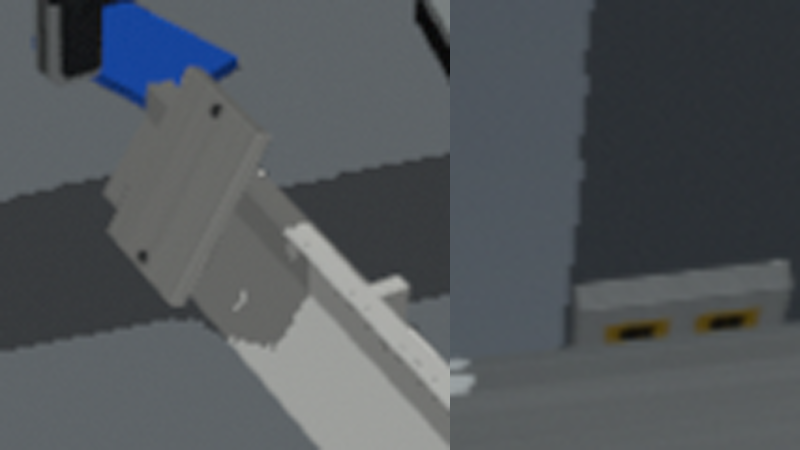

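```bash
python3 - <<'E'
from h import *
n=np.array([.982,.189]);t=np.array([-.189,.982])
def show(c,p,z):
    w=ray(c,[p],z)[0]; print(c,p,z,((w[:2]-[647,-80])@n).round(1),((w[:2]-[647,-80])@t).round(1))
show("side",(358,261.3),2)
for z in (72,76,80):
    show("side",(381.5,217.3),z);show("side",(359.3,198.1),z)
    show("scene",(295.6,288),z);show("scene",(337.6,282.4),z)
E
```

```text
side (358, 261.3) 2 -7.1 55.2
side (381.5, 217.3) 72 32.1 57.3
side (359.3, 198.1) 72 27.9 117.5
scene (295.6, 288) 72 23.4 59.8
scene (337.6, 282.4) 72 21.9 115.4
side (381.5, 217.3) 76 29.0 52.7
side (359.3, 198.1) 76 24.9 112.4
scene (295.6, 288) 76 27.9 59.5
scene (337.6, 282.4) 76 26.4 114.5
side (381.5, 217.3) 80 25.9 48.1
side (359.3, 198.1) 80 21.8 107.3
scene (295.6, 288) 80 32.4 59.1
scene (337.6, 282.4) 80 30.9 113.6
```

The plate leans freely: its top is at n≈28, z≈76, and t runs from 58 to 114 mm, which makes the lean about 65°. I'll go over it and down behind its top at n=53, t=86, z=60.

Call:
{"method": "apply_moves", "body": {"targets": [[-0.85,0,-0.1,0,0,0],[-0.85,0,-0.1,0,0,0],[-0.85,0,-0.1,0,0,0],[0,0,0,0,0,0],[0,0.5,0,0,0,0],[0,0.5,0,0,0,0],[0,0.5,0,0,0,0],[0,0,0,0,0,0],[0,0,0,0,0,0]]}}

```text
clock: 11.08
eef_pos: [682.3, 14.2, 59.0]
tool_rot: [-1.571, 0.0, -2.953]
force: [0.5, -0.7, 0.6]
width: 0.2
```

```bash
python3 - <<'E'
from h import *
s=read_state(); print(s["clock"],s["eef_pos"],s["force"])
n=np.array([.982,.189]);t=np.array([-.189,.982]); d=s["eef_pos"][:2]-[647,-80]; print(d@n,d@t)
A=cv2.resize(get_image("side")[170:290,310:430],(450,450),interpolation=cv2.INTER_CUBIC)
B=cv2.resize(get_image("scene")[230:320,270:340],(350,450),interpolation=cv2.INTER_CUBIC)
cv2.imwrite("pics/z7.png",np.hstack([A,B])[:,:,::-1])
E
```

```text
11.075 [682.27130676  14.17771893  59.0148091 ] [ 0.45198255 -0.66657275  0.55247325]
52.43601212148656 85.81624301391126
```

View pics/z7.png

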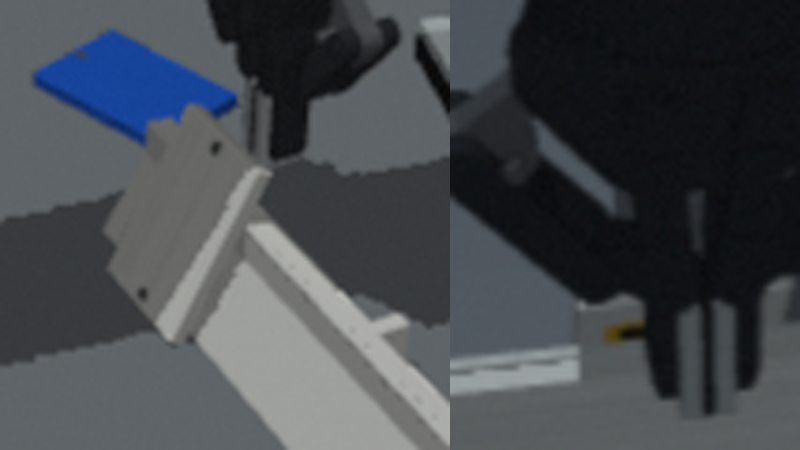

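The fingers are behind the plate's top and centred on it. Now I pull slowly towards the robot.

Call:
{"method": "apply_moves", "body": {"targets": [[0.15,0,0,0,0,0],[0.15,0,0,0,0,0],[0.15,0,0,0,0,0],[0.15,0,0,0,0,0],[0.15,0,0,0,0,0],[0.15,0,0,0,0,0],[0.15,0,0,0,0,0],[0.15,0,0,0,0,0],[0.15,0,0,0,0,0],[0.15,0,0,0,0,0],[0,0,0,0,0,0],[0,0,0,0,0,0]]}}

```text
clock: 12.68
eef_pos: [623.4, 3.1, 59.0]
tool_rot: [-1.571, 0.0, -2.953]
force: [0.6, 0.7, 0.3]
width: -0.2
```

```bash
python3 - <<'E'
from h import *
s=read_state(); print(s["clock"],s["eef_pos"],s["force"])
n=np.array([.982,.189]);t=np.array([-.189,.982]); d=s["eef_pos"][:2]-[647,-80]; print(d@n,d@t)
im=get_image("side"); cv2.imwrite("pics/side8.png",cv2.resize(im[140:380,230:500,::-1],None,fx=2.4,fy=2.4))
E
```

```text
12.675 [623.3596199   3.1449295  58.9973175] [0.60805146 0.66453082 0.31021857]
-7.50046158723367 86.11635260641427
```

View pics/side8.png

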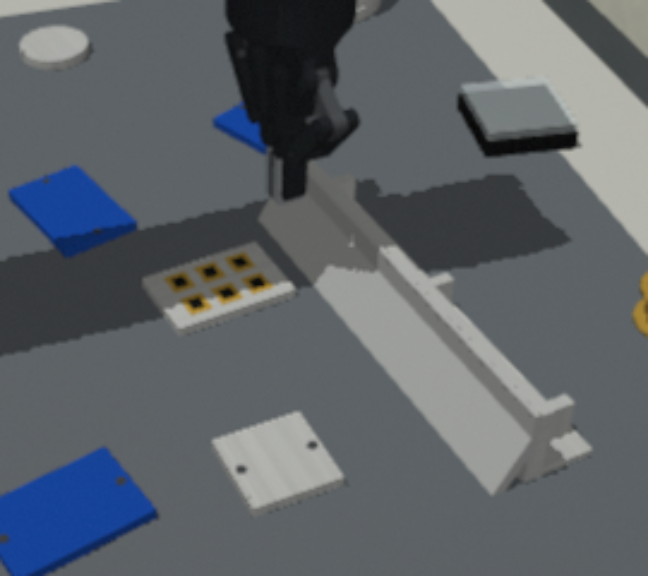

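The carrier lies chip side up in front of the stop and clear of the fingers. I'll lift away, check the numbers and hand in.

Call:
{"method": "apply_moves", "body": {"targets": [[0,-0.8,0,0,0,0],[0,-0.8,0,0,0,0],[0,-0.8,0,0,0,0],[0,0,0,0,0,0],[0,0,0,0,0,0]]}}

```text
clock: 13.35
eef_pos: [622.7, 3.1, 154.4]
tool_rot: [-1.571, -0.001, -2.953]
force: [0.3, 0.4, -1.4]
width: 0.1
```

```bash
python3 - <<'E'
from h import *
n=np.array([.982,.189]);t=np.array([-.189,.982])
im=get_image("side")
k=blob(im,(345,327),100); print("square",cv2.minAreaRect(ray("side",k[:,0],8)[:,:2].astype(np.float32)))
p=[(290,258),(337,241),(353,259.5),(304,277)]  # corners read off the last picture
p=[(230+x/2.4,140+y/2.4) for x,y in [(143,277),(258,244),(296,290),(178,325)]]
w=ray("side",p,8)[:,:2]-[647,-80]; print(np.c_[w@n,w@t].round(1), np.linalg.norm(np.diff(w,axis=0),axis=1))
s=read_state(); print(s["clock"],s["eef_pos"],s["force"])
finish_job()
E
```

```text
square ((564.3314819335938, -166.61941528320312), (59.71405029296875, 62.524192810058594), 8.44450569152832)
[[-98.8 110.1]
 [-16.1 106.5]
 [-16.6  53.4]
 [-98.4  57.4]] [82.78403151 53.14135932 81.88749835]
13.4 [622.3007379    3.11660512 153.85040442] [-0.44018299 -0.67975477 -1.11215861]
the job is handed in; nothing more can be done
```

I pushed the long carrier up the stop until it leaned there, tipped it back with the shut fingers from behind, and lifted clear. I handed the job in at 13.4 s; no verdict was reported.

- **The push:** it stalled once, with the carrier's far edge at the kink in the stop's face. The tip also rubbed the bench there, with wrist force peaking near 90 N. I unloaded, raised the tip and slid sideways a little while pushing, which freed it but shifted the carrier about 10 mm along the stop.
- **Leaning:** it stood by itself at about 65°, with its top at about 76 mm.
- **Final pose:** the picture shows it chip side up. Its corners measure 83 x 53 mm when projected at 8 mm height (84 x 56 mm given), so it looks flat. Its centre is about 57 mm in front of the toe line and 82 mm from the middle of the stop.
- **Square carrier:** it measured within about 1 mm of where it started.
- **Contact:** the gripper stood at about 154 mm height, touching nothing.

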